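Bolt the riffle box gate shut

TASK

Lock the riffle box's dropped gate: back off the red tee-handled set screw about half a turn (anticlockwise as seen looking at its head) until the collar it holds is free, then slide the collar along its bar until the bolt is fully home through the brass keeper. Let go, leave the screw slack, and leave the other things on the bench where they are.

Things in the scene. Friction and masses are not known exactly. Their poses are not given: they have to be found in the camera images.
- riffle_box: fixed sheet iron riffle box, 320 mm wide (its y), 200 mm deep, hopper rim 350 mm wide and up to 287 mm high. Origin on the bench under the middle of its front face; +x points into the box, +y along the face in the direction the bolt slides home, z up. The dropped gate lies flat on the face from y = 0 to 150 mm
- guide_end (a point): the +y end of the steel guide bar's axis, 120 mm high, 50 mm out from the box's front face; fixed to the box, with its axes. The bar is 24 mm across and runs 158 mm from here to -y, held by brackets 12 mm thick at its two ends that reach 16 mm further out than its axis
- bolt (a joint): travel of the brass collar and its bolt along the box's +y (m): 0 = withdrawn, 0.070 = fully home at a hard stop. The collar is 56 mm across, 50 mm long on the guide bar, its middle 108 mm to -y of guide_end when withdrawn. It carries the set screw. About 3 N moves it once free; the screw's dog point in a hole of the bar locks it until backed off; a shove of 20 N or more on a half-loosened screw can make it jump the hole
- bolt_tip (a point): centre of the end face of the steel bolt, 18 mm across, parallel to the guide bar, 45 mm above it and fixed to the collar; axes those of the box
- keeper_mouth (a point): centre of the near face of the hole in the brass keeper on the gate; the keeper is 40 mm deep and 46 mm high, 30 mm long along y; fixed to the box. When home the tip is 40 mm beyond this point, 10 mm out of the keeper's far side
- screw (a joint): turn of the set screw (rad): 0 = tight, grows as it is loosened, anticlockwise seen from its head; stop at 3.6. The dog point is clear of the bar from about 2.4 (back it off to 2.7 or more); the screw rises 3 mm per rad. Turning it takes about 0.08 N m and it stays where it is left
- screw_grip (a point): middle of the set screw's red tee handle, a bar 72 mm long, 12 mm wide, 16 mm high (along the screw). z = the screw's axis pointing outwards, leaning 35 degrees from vertical towards the box's front (-x); x = along the bar; y = across its 12 mm. 95 mm from the guide bar's axis when tight; stem below 13 mm across. Moves with the collar, turns with the screw
- pan_a: loose galvanized catch pan, 150 x 232 x 45 mm with its lugs; origin centre of underside; to be left alone
- pan_b: second loose galvanized catch pan, same size; to be left alone
- malachite: green malachite chunk, 84 mm across, 55 mm high; origin centre of underside; to be left alone
- tamper: brass-bound wooden tamper standing upright, 60 mm across, 155 mm high; origin centre of underside; to be left alone
- muller: cast iron crushing muller, 130 x 90 mm, 114 mm high with its wooden cross handle; origin centre of underside; to be left alone

How it is judged:
By the outcome, as a careful person would: the job done as asked, in the order asked, and still so for the second after the job is handed in, with the robot touching nothing.
It also fails if it takes over 54 s, if anything falls off the work surface, if the arm or the gripper's body presses on something with over 40 N, if the wrist force passes 120 N, or if a joint passes its speed limit or range.

ROBOT

A 7-joint arm with a two-finger parallel gripper is mounted at the origin on the work surface. World frame = base frame: x ahead of the robot, y to its left, z up, the work surface at z = 0. Lengths are in m, angles in rad, forces in N, time in s.
With the tool pointing down it reaches from about 0.4 to 0.925 m from the base axis. Payload 5.6 kg.
Tool frame: the origin (TCP) lies at the very end of the fingers, on their centre line; the grasp point (between the pads) lies 19 mm behind it; z points along the fingers, y is the line along which they close (so a half turn about z gives the same grasp; the last joint's range is limited). The gripper opens to 85 mm and grips with 20 to 120 N. Pads are 22 mm wide; open, the fingers measure 114 mm over their backs; the gripper's body (76 mm by 85 mm) begins 54 mm behind the grasp point. The pads swing forward as they close: fully open they stand 13 mm farther back than shut.
Start: joints at [1.201, 0.468, -0.012, 1.603, 0.006, 1.071, -0.056], TCP at [0.209, -0.616, 0.231] pointing down, gripper open.
Joint ranges: [-2.53, 2.53], [-0.31, 2.02], [-1.57, 1.55], [0.28, 2.44], [-1.29, 4.43], [0.15, 1.84], [-2.92, 2.92]. Speed limits (rad/s): [2.57, 2.57, 3.14, 3.14, 3.14, 3.14, 3.14].

INTERFACE

Orientations are given as a unit quaternion [w, x, y, z].
In Python, from workcell import ctrl gives the robot as it stands.
- The arm moves only by the tool send_rows, never from a script. Its argument "plan" is a list of rows, each a list of 7 numbers: the turn, a rotation vector about the tool's x, y, z as a fraction of full scale, then the shift along the tool's x, y, z as a fraction of full scale, then the finger opening in mm, from 0 to 85.4. In form: [[wx, wy, wz, x, y, z, gripper], ...]. A call has 1 to 20 rows; each row is the pose to reach, as a shift and turn from the pose commanded when the call began, along the tool's axes at that moment; what a row does not reach only later rows make up. Full scale, the value 1, is 80 mm for a shift and 90 degrees for a turn. A row lasts 1/8 s, in which the tool goes at most 62.5 mm and 10.7 degrees, less where a joint would pass 70% of its speed; a pose out of reach is approached as far as the arm can. A call with a number of a shift or a turn outside -1 to 1 is refused whole. A call with a gripper value outside its range is refused whole. The fingers move at their own pace and stop on an object; "grip_force" is the grip in N (left out, the last holds). Time passes only in rows, so rows that repeat a pose let the fingers close. It gives the time, the measured TCP pose, the force, the opening and the grip force at its end, in the units of the state.
- ctrl.sense(): the state, without advancing time (a new reading comes with each control period).
- ctrl.grab_frame(name): name is "side" or "top" or "wrist"; returns a dict with "color" (400x640x3 uint8, red, green, blue), "vfov" (degrees; the focal length in pixels is half the picture's height over the tangent of half this angle, whatever the lens; pixels are square), "cx", "cy" (the principal point, pixels), "pose" (4x4, takes a point from camera to world coordinates); the wrist camera has in their place "tool_from_camera" (4x4, takes a point from camera to tool coordinates, whose origin is the TCP and whose axes are the flange's). Camera axes: x right, y down, z forward; pixel columns grow to the right and rows downward; lengths in m; the calibration is good to about 2 mm. The wrist camera is an equidistant fisheye: a pixel r from the principal point sees the ray r / f radians off the axis. A picture is of the moment at which its call begins: read the wrist's pose just before it. There is no depth.
- ctrl.finish_job(): hands the job in; it is judged then, once.
The state is a dict: "time": time; "qpos": joint angles; "qvel": joint speeds; "joint_efforts": joint torques, N m; "tool_pos": TCP position; "ee_rot": TCP orientation; "wrist_force": force on the tool from outside, world axes, zero at the start; "wrist_torque": the same for the moment, N m; "finger_gap": opening from 0.0 (shut) to 1.0 (fully open); "gripper_force": force on a finger pad.
Only numpy, scipy, OpenCV 4.12 (cv2) and the standard library are available. Lean on these libraries where they do the work, as an engineer would, in place of code of your own. Each camera call takes 0.05 s, during which the arm holds its last target. There are 200 camera calls.

## Working session

There is one attempt and no reset: what is moved stays moved. The work goes in short steps, Python scripts to look and compute and a tool call to move; the robot and the scene stay as the last step left them, time stands still between calls to the robot, and variables do not carry over. Pictures are saved under pics/ and viewed, at most 10 in all, crops included, and the job is handed in when it is done.

Besides the shell and the picture viewer there is one more tool, called after "Emit:" as name([rows], argument=value, ...), one row to a line, values as JSON. send_rows: Moves the arm, as the interface text tells. Shift numbers are shares of 80 mm and turn numbers shares of 90 degrees, none past 1 either way. Its arguments: {"type":"object","properties":{"plan":{"type":"array"},"grip_force":{"type":"number"}},"required":["plan"]}

```bash
mkdir -p pics; ls; python3 - <<'E'
from workcell import ctrl
import cv2,pickle
s=ctrl.sense();print(s)
d={}
for n in("side","top","wrist"):
    f=ctrl.grab_frame(n);d[n]=f
    cv2.imwrite(f"pics/{n}0.png",f["color"][:,:,::-1])
    print(n,{k:v for k,v in f.items() if k!="color"})
pickle.dump((s,d),open("f0.pkl","wb"))
E
```

```text
pics
{'time': 0.0, 'qpos': array([ 1.20099758,  0.46840429, -0.01162828,  1.60365835,  0.00602634,
        1.07136357, -0.05629469]), 'qvel': array([-0.00022483,  0.00166541,  0.00086712,  0.00182797,  0.00153368,
        0.00059093, -0.00035038]), 'joint_efforts': array([-2.90701782e-04, -5.32389951e+01,  2.17915565e-02, -2.51304460e+01,
        1.14681985e-02,  7.85346172e-03, -2.60703911e-05]), 'tool_pos': array([ 0.2084189 , -0.61508093,  0.23030637]), 'ee_rot': array([-8.73909807e-04,  9.86681479e-01,  1.62661766e-01, -2.13264914e-04]), 'wrist_force': array([ 0.24473789, -1.2688208 , -0.81275649]), 'wrist_torque': array([ 0.0090108 ,  0.0259581 , -0.00140606]), 'gripper_force': 0.0, 'finger_gap': 1.0004836844450153}
side {'vfov': 49.504319657032795, 'cx': 320.59379664960284, 'cy': 200.47324048010873, 'pose': array([[-0.73055173, -0.36158258,  0.57926868, -0.28644865],
       [-0.6826986 ,  0.36845641, -0.63100118,  0.89228459],
       [ 0.01472378, -0.85644492, -0.51602839,  0.8625964 ],
       [ 0.        ,  0.        ,  0.        ,  1.        ]])}
top {'vfov': 56.638493113017155, 'cx': 320.7840773212814, 'cy': 196.0198963582986, 'pose': array([[ 0.1435416 , -0.9685042 ,  0.20345865,  0.30344606],
       [-0.98963685, -0.14127105,  0.02571756, -0.00677134],
       [ 0.00383526, -0.20504172, -0.97874572,  1.24448984],
       [ 0.        ,  0.        ,  0.        ,  1.        ]])}
wrist {'vfov': 65.70646984690485, 'cx': 316.7901438153655, 'cy': 198.7666581776943, 'tool_from_camera': array([[-5.26476066e-05, -9.60426821e-01, -2.78532437e-01,
         7.17401569e-02],
       [ 9.99999918e-01,  6.13277571e-05, -4.00486300e-04,
         7.51065844e-04],
       [ 4.01719554e-04, -2.78532435e-01,  9.60426739e-01,
        -1.43128714e-01],
       [ 0.00000000e+00,  0.00000000e+00,  0.00000000e+00,
         1.00000000e+00]])}
```

View pics/side0.png

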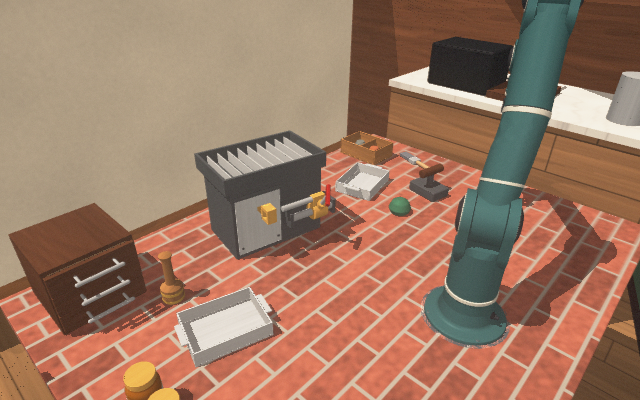

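View pics/top0.png

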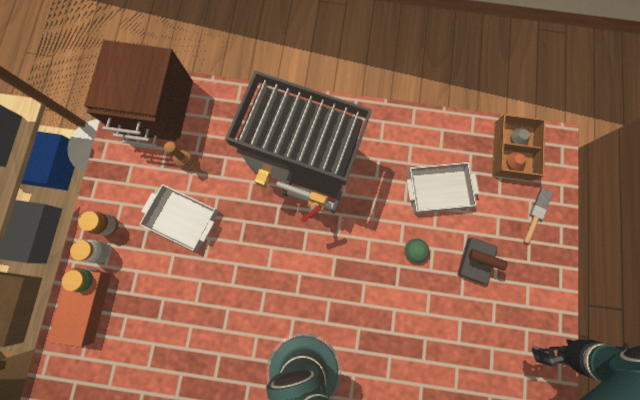

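The side view shows the box with the keeper at about (268,213), the collar at (318,205) and the red tee at (328,195). In the top view the keeper is at (263,177), the collar at (317,198) and the tee at (312,212).

```bash
python3 - <<'E'
import cv2,pickle,numpy as np
s,d=pickle.load(open("f0.pkl","rb"))
a=d["side"]["color"][170:260,225:345,::-1];b=d["top"]["color"][155:245,235:355,::-1]
cv2.imwrite("pics/crop0.png",np.vstack([cv2.resize(x,None,fx=5.5,fy=3.3*1.0,interpolation=2) if 0 else cv2.resize(x,(400,300),interpolation=2) for x in (a,b)]))
E
```

```text
(no output)
```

View pics/crop0.png

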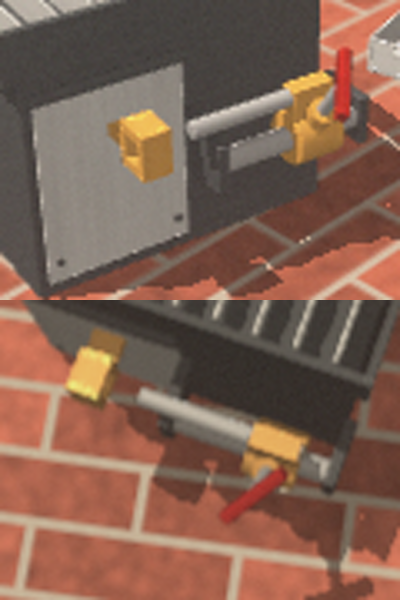

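The crop shows the tee bar clearly. In the side view it runs from about (328,186) to (328,204), and in the top view from about (302,220) to (320,207). The bolt tip is at about (283.5,209.3) in the side view and (278,184) in the top view.

```bash
cat > h.py <<'E'
import numpy as np,cv2,pickle
from scipy.spatial.transform import Rotation as R
def ray(f,u,v):
    F=f["color"].shape[0]/2/np.tan(np.radians(f["vfov"])/2)
    c=np.array([u-f["cx"],v-f["cy"]])/F
    if "pose" in f: T=f["pose"];w=np.r_[c,1]
    else:
        T=f["T"];r=np.hypot(*c);w=np.r_[c*np.sin(r)/max(r,1e-9),np.cos(r)]
    w=T[:3,:3]@w
    return T[:3,3],w/np.linalg.norm(w)
def plane(f,u,v,z):
    o,w=ray(f,u,v);return o+w*(z-o[2])/w[2]
def tri(*rs):
    A=[np.eye(3)-np.outer(w,w) for o,w in rs]
    p=np.linalg.solve(sum(A),sum(a@o for a,(o,w) in zip(A,rs)))
    return p,[float(np.linalg.norm(a@(p-o)))for a,(o,w) in zip(A,rs)]
def tool(s):
    T=np.eye(4);q=s["ee_rot"];T[:3,:3]=R.from_quat([q[1],q[2],q[3],q[0]]).as_matrix();T[:3,3]=s["tool_pos"];return T
def wrist(ctrl):
    s=ctrl.sense();f=ctrl.grab_frame("wrist");f["T"]=tool(s)@f["tool_from_camera"];return s,f
E
python3 - <<'E'
from h import *
np.set_printoptions(precision=4,suppress=True)
s,d=pickle.load(open("f0.pkl","rb"));S,T=d["side"],d["top"]
cs=lambda x,y:ray(S,x*.3+225,y*.3+170)
ct=lambda x,y:ray(T,x*.3+235,(y-300)*.3+155)
for n,a,b in [("tip",(193,131),(143,397)),("tee mid",(344,83),(253,495)),("teeA",(344,52),(283,473)),("teeAx",(344,52),(225,518)),("teeB",(344,115),(225,518)),("teeBx",(344,115),(283,473)),("keeper c",(148,146),(92,372)),("guideend",(222,160),(172,425))]:
    print(n,*tri(cs(*a),ct(*b)))
print(plane(S,238.5,257.9,0),plane(S,321,225.5,0))
a,b=plane(T,229,140,.287),plane(T,355,183,.287);print(a,b,np.linalg.norm(a-b))
E
```

```text
tip [0.5456 0.1539 0.1626] [0.0003303427044544291, 0.0003303427044545224]
tee mid [0.4656 0.0407 0.1987] [0.0009361957276161013, 0.0009361957276160289]
teeA [0.486  0.018  0.2139] [0.00040053836691788494, 0.00040053836691760695]
teeAx [0.4407 0.0616 0.2477] [0.00479377259313378, 0.004793772593133896]
teeB [0.4449 0.0626 0.1829] [0.0006490514267040118, 0.0006490514267040847]
teeBx [0.4935 0.0162 0.1431] [0.006522699606645946, 0.006522699606645904]
keeper c [0.5588 0.2007 0.1634] [0.0039418129013956, 0.003941812901395519]
guideend [0.5327 0.1293 0.1252] [0.000992803179102026, 0.000992803179102221]
[0.6273 0.2742 0.    ] [ 0.5644 -0.0389  0.    ]
[0.6205 0.2877 0.287 ] [ 0.5506 -0.0665  0.287 ] 0.36101094962671
```

```bash
cat >> h.py <<'E'
yaw=np.radians(-11.3);O=np.array([.596,.1177,0])
Rb=R.from_euler("z",yaw).as_matrix()
box=lambda p:O+Rb@np.array(p)
n=Rb@np.array([-np.sin(np.radians(35)),0,np.cos(np.radians(35))])
B=np.array([[0,1,0],[1,0,0],[0,0,-1.]])
def ori(al,t,sp): return R.from_euler("z",al,degrees=True).as_matrix()@R.from_euler("y",-t,degrees=True).as_matrix()@B@R.from_euler("z",sp,degrees=True).as_matrix()
def step(T,p,Rg,dec=2):
    "numbers for a move from T; returns them rounded, and the pose they give"
    w=R.from_matrix(T[:3,:3].T@Rg).as_rotvec()/(np.pi/2);d=T[:3,:3].T@(np.asarray(p)-T[:3,3])/.08
    w,d=np.round(w,dec),np.round(d,dec);N=T.copy()
    N[:3,3]=T[:3,3]+T[:3,:3]@d*.08;N[:3,:3]=T[:3,:3]@R.from_rotvec(w*np.pi/2).as_matrix()
    return [*w.tolist(),*d.tolist()],N
E
python3 - <<'E'
from h import *
s,d=pickle.load(open("f0.pkl","rb"))
T=tool(s);T[:3,3]=[.209,-.616,.231]
tee=box([-.107,-.104,.198]);P=tee+.061*n;print(tee,P)
W=[(.29,-.53,.30,-61,0,10),(.36,-.44,.32,-50,0,30),(.41,-.34,.32,-40,0,50),(.44,-.24,.32,-30,5,70),(.44,-.14,.31,-22,15,90),(.44,-.04,.29,-15,25,110),(*P,-11.3,35,121.6)]
for w in W:
    r,T=step(T,w[:3],ori(*w[3:]));print(r,max(map(abs,r)))
np.save("T.npy",T);print(T)
E
```

```text
[0.47069583 0.03668231 0.198     ] [0.43638593 0.04353811 0.24796827]
[-0.0, 0.0, -0.0, 1.3, -0.69, -0.86] 1.3
[-0.0, 0.0, 0.1, 1.19, -0.79, -0.25] 1.19
[-0.0, 0.0, 0.11, 0.83, -1.13, 0.0] 1.13
[-0.02, 0.05, 0.11, 0.37, -1.25, 0.0] 1.25
[-0.01, 0.11, 0.13, -0.22, -1.23, 0.08] 1.23
[0.05, 0.11, 0.15, -0.52, -1.16, 0.12] 1.16
[0.06, 0.09, 0.09, -0.81, -0.77, 0.35] 0.81
[[ 0.58525763 -0.58754261  0.55880872  0.43687423]
 [-0.64559112 -0.75462418 -0.11727936  0.04357036]
 [ 0.4905972  -0.29212331 -0.82096185  0.24786297]
 [ 0.          0.          0.          1.        ]]
```

```bash
python3 - <<'E'
from h import *
s,d=pickle.load(open("f0.pkl","rb"))
T=tool(s);T[:3,3]=[.209,-.616,.231]
P=box([-.107,-.104,.198])+.061*n
W=np.array([(.209,-.616,.231,-71.3,0,0),(.29,-.53,.30,-61,0,10),(.36,-.44,.32,-50,0,30),(.41,-.34,.32,-40,0,50),(.44,-.24,.32,-30,5,70),(.44,-.14,.31,-22,15,90),(.44,-.04,.29,-15,25,110),(*P,-11.3,35,121.6)])
t=np.linspace(0,7,10)[1:]
for w in np.array([np.interp(t,range(8),W[:,i]) for i in range(6)]).T:
    r,T=step(T,w[:3],ori(*w[3:]));print(r,max(map(abs,r)))
np.save("T.npy",T)
E
```

```text
[-0.0, 0.0, -0.0, 1.01, -0.54, -0.67] 1.01
[-0.0, 0.0, 0.05, 0.95, -0.59, -0.33] 0.95
[-0.0, 0.0, 0.08, 0.81, -0.74, -0.11] 0.81
[-0.01, 0.0, 0.09, 0.57, -0.91, 0.0] 0.91
[-0.01, 0.04, 0.09, 0.28, -0.98, -0.01] 0.98
[-0.01, 0.08, 0.1, -0.12, -0.97, 0.05] 0.97
[0.02, 0.09, 0.11, -0.33, -0.92, 0.07] 0.92
[0.04, 0.08, 0.1, -0.51, -0.81, 0.14] 0.81
[0.05, 0.07, 0.08, -0.66, -0.57, 0.26] 0.66
```

Emit:
send_rows([
  [0,0,0,0.5,-0.27,-0.34,85],
  [0,0,0,1.0,-0.54,-0.67,85],
  [0,0,0,1.0,-0.54,-0.67,85],
])

```text
time: 0.52
tool_pos: [0.2751, -0.547, 0.2874]
ee_rot: [0.002, 0.986, 0.166, 0.002]
wrist_force: [-0.4, -0.8, -0.5]
finger_gap: 0.993
gripper_force: 0.0
```

Emit:
send_rows([
  [0,0,0.03,0.48,-0.3,-0.17,85],
  [0,0,0.05,0.95,-0.59,-0.33,85],
  [0,0,0.05,0.95,-0.59,-0.33,85],
])

```text
time: 0.9
tool_pos: [0.3301, -0.4778, 0.3119]
ee_rot: [0.0, 0.992, 0.127, 0.001]
wrist_force: [-0.2, -0.8, -0.3]
finger_gap: 0.998
gripper_force: 0.0
```

Emit:
send_rows([
  [0,0,0.04,0.4,-0.37,-0.06,85],
  [0,0,0.08,0.81,-0.74,-0.11,85],
  [0,0,0.08,0.81,-0.74,-0.11,85],
])

```text
time: 1.27
tool_pos: [0.3771, -0.4047, 0.3198]
ee_rot: [-0.0, 0.998, 0.063, 0.0]
wrist_force: [-0.7, -0.9, -0.2]
finger_gap: 0.996
gripper_force: 0.0
```

Emit:
send_rows([
  [0,0,0.05,0.28,-0.45,0,85],
  [-0.01,0,0.09,0.57,-0.91,0,85],
  [-0.01,0,0.09,0.57,-0.91,0,85],
])

```text
time: 1.65
tool_pos: [0.4126, -0.3271, 0.3196]
ee_rot: [0.007, 1.0, -0.007, 0.0]
wrist_force: [-0.0, -0.7, 0.5]
finger_gap: 0.996
gripper_force: 0.0
```

Emit:
send_rows([
  [0,0.02,0.05,0.14,-0.49,0,85],
  [-0.01,0.04,0.09,0.28,-0.98,-0.01,85],
  [-0.01,0.04,0.09,0.28,-0.98,-0.01,85],
])

```text
time: 2.02
tool_pos: [0.4356, -0.25, 0.3194]
ee_rot: [0.016, 0.996, -0.078, 0.032]
wrist_force: [0.3, 0.0, 0.5]
finger_gap: 0.992
gripper_force: 0.0
```

Emit:
send_rows([
  [0,0.04,0.05,-0.06,-0.48,0.03,85],
  [-0.01,0.08,0.1,-0.12,-0.97,0.05,85],
  [-0.01,0.08,0.1,-0.12,-0.97,0.05,85],
])

```text
time: 2.4
tool_pos: [0.4379, -0.1727, 0.3126]
ee_rot: [0.027, 0.983, -0.156, 0.095]
wrist_force: [0.7, 0.1, -0.6]
finger_gap: 0.995
gripper_force: 0.0
```

Emit:
send_rows([
  [0.01,0.05,0.06,-0.16,-0.46,0.03,85],
  [0.02,0.09,0.11,-0.33,-0.92,0.07,85],
  [0.02,0.09,0.11,-0.33,-0.92,0.07,85],
])

```text
time: 2.78
tool_pos: [0.4375, -0.0959, 0.3002]
ee_rot: [0.014, 0.957, -0.236, 0.168]
wrist_force: [1.1, -0.5, 0.9]
finger_gap: 0.991
gripper_force: 0.0
```

Emit:
send_rows([
  [0.02,0.04,0.05,-0.25,-0.4,0.07,85],
  [0.04,0.08,0.1,-0.51,-0.81,0.14,85],
  [0.04,0.08,0.1,-0.51,-0.81,0.14,85],
  [0.04,0.08,0.1,-0.51,-0.81,0.14,85],
])

```text
time: 3.28
tool_pos: [0.4388, -0.0232, 0.281]
ee_rot: [-0.015, 0.922, -0.306, 0.236]
wrist_force: [0.7, -0.0, 0.5]
finger_gap: 0.996
gripper_force: 0.0
```

```bash
python3 - <<'E'
from h import *
from workcell import ctrl
np.set_printoptions(precision=3,suppress=True)
s,f=wrist(ctrl);print(s["tool_pos"],s["ee_rot"],s["qpos"],s["time"])
cv2.imwrite("pics/w1.png",f["color"][:,:,::-1]);pickle.dump((s,f),open("w1.pkl","wb"))
E
```

```text
[ 0.439 -0.023  0.281] [-0.015  0.922 -0.306  0.236] [ 0.482 -0.179 -0.553  2.308  0.122  0.537 -2.387] 3.275
```

View pics/w1.png

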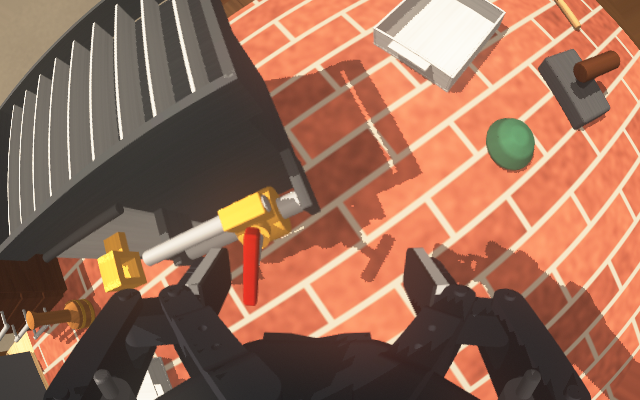

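The wrist view shows the red tee from about (251,230) to (250,303), the bolt tip at (147,258) and the keeper at about (120,265). The tee lies left of the fingers, as expected.

```bash
python3 - <<'E'
from h import *
np.set_printoptions(precision=4,suppress=True)
s,d=pickle.load(open("f0.pkl","rb"));s1,f=pickle.load(open("w1.pkl","rb"))
def red(im,x0,y0,x1,y1):
    h=cv2.cvtColor(im,cv2.COLOR_RGB2HSV)[y0:y1,x0:x1]
    m=(((h[...,0]<4)|(h[...,0]>175))&(h[...,1]>205)).astype(np.uint8)
    k,l,st,c=cv2.connectedComponentsWithStats(m);i=1+np.argmax(st[1:,4])
    y,x=np.where(l==i);r=cv2.minAreaRect(np.c_[x,y].astype(np.float32))
    print(st[i],r);b=np.array(r[0])+[x0,y0];a=np.radians(r[2]);w,hh=r[1]
    u=np.array([np.cos(a),np.sin(a)]) if w>hh else np.array([-np.sin(a),np.cos(a)]);L=max(w,hh)/2
    return b,b-u*L,b+u*L
w=red(f["color"],230,215,275,315);S=red(d["side"]["color"],315,175,340,212);t=red(d["top"]["color"],295,200,327,227)
print(w,S,t)
A=[ray(f,*w[0]),ray(d["side"],*S[0]),ray(d["top"],*t[0])]
print(tri(*A),tri(A[0],A[2]),tri(A[0],A[1]))
for q in(ray(f,147,258),): print("tip",tri(q,ray(d["side"],283,209.3),ray(d["top"],278,184.1)))
# tee direction: intersection of wrist and top view planes
def nrm(F,a,b): return np.cross(ray(F,*a)[1],ray(F,*b)[1])
for F,q in((d["top"],t),(d["side"],S)):
    v=np.cross(nrm(f,w[1],w[2]),nrm(F,q[1],q[2]));v/=np.linalg.norm(v)
    b=Rb.T@v;print("dir box",b,"phi",np.degrees(np.arctan2(b[1],b@[.819,0,.574])),"off",b@Rb.T@n)
E
```

```text
[ 13  14  14  76 775] ((18.99600601196289, 51.599849700927734), (11.630701065063477, 74.98005676269531), 2.2906100749969482)Traceback (most recent call last):
  File "<stdin>", line 12, in <module>
  File "<stdin>", line 7, in red
    return _wrapfunc(a, 'argmax', axis=axis, out=out, **kwds)
    return bound(*args, **kwds)
ValueError: attempt to get argmax of an empty sequence
```

```bash
cat >> h.py <<'E'
def red(im,x0,y0,x1,y1,sat=205):
    h=cv2.cvtColor(im,cv2.COLOR_RGB2HSV)[y0:y1,x0:x1]
    m=(((h[...,0]<5)|(h[...,0]>174))&(h[...,1]>sat)).astype(np.uint8)
    k,l,st,c=cv2.connectedComponentsWithStats(m)
    if k<2: print("none",h[...,1].max());return None
    i=1+np.argmax(st[1:,4]);y,x=np.where(l==i);r=cv2.minAreaRect(np.c_[x,y].astype(np.float32))
    b=np.array(r[0])+[x0,y0];a=np.radians(r[2]);w,hh=r[1];print(b,w,hh,r[2])
    u=np.array([np.cos(a),np.sin(a)]) if w>hh else np.array([-np.sin(a),np.cos(a)]);L=max(w,hh)/2
    return b,b-u*L,b+u*L
def nrm(F,a,b): return np.cross(ray(F,*a)[1],ray(F,*b)[1])
E
python3 - <<'E'
from h import *
np.set_printoptions(precision=4,suppress=True)
s,d=pickle.load(open("f0.pkl","rb"));s1,f=pickle.load(open("w1.pkl","rb"))
w=red(f["color"],230,215,275,315);S=red(d["side"]["color"],315,175,340,212,170);t=red(d["top"]["color"],295,200,327,227,170)
o=[(F,q) for F,q in((d["side"],S),(d["top"],t)) if q]
A=[ray(f,*w[0])]+[ray(F,*q[0]) for F,q in o]
print(tri(*A),[tri(A[0],a) for a in A[1:]])
print("tip",tri(ray(f,147,258),ray(d["side"],283,209.3),ray(d["top"],278,184.1)))
for F,q in o:
    v=np.cross(nrm(f,w[1],w[2]),nrm(F,q[1],q[2]));v/=np.linalg.norm(v)
    b=Rb.T@v;print("dir box",b,"phi",np.degrees(np.arctan2(b[1],b@[.819,0,.574])),"off",b@Rb.T@n)
E
```

```text
[248.8586 266.5343] 11.910475730895996 75.0999526977539 2.2906100749969482
[327.5 194. ] 20.0 3.0 90.0
[310.52 213.36] 3.6000001430511475 22.800003051757812 53.13010025024414
(array([0.4676, 0.0415, 0.2013]), [0.001978956638589418, 0.0007590442285966406, 0.0015558282734299792]) [(array([0.4687, 0.0408, 0.2009]), [0.0011336687871409375, 0.0011336687871409171]), (array([0.4683, 0.0423, 0.1989]), [0.001695795224737635, 0.0016957952247375879])]
tip (array([0.5458, 0.1547, 0.1653]), [0.003284705670985346, 0.002491384031068008, 0.001330903520423958])
dir box [-0.7409  0.5351 -0.406 ] phi 147.49777708490632 off 0.09239656598105193
dir box [-0.7117  0.5406 -0.4486] phi 147.24774612962403 off 0.04073594147523938
```

```bash
python3 - <<'E'
from h import *
from workcell import ctrl
T=tool(ctrl.sense());tee=np.array([.4678,.0412,.200]);Rg=ori(-11.3,35,122.6)
r,T=step(T,tee+.040*n,Rg);print(r)
r,T=step(T,tee-.019*n,Rg);print(r)
E
```

```text
[0.06, 0.07, 0.09, -0.69, -0.64, 0.47]
[-0.0, -0.0, -0.0, -0.01, 0.0, 0.74]
```

Emit:
send_rows([
  [0.03,0.04,0.05,-0.35,-0.32,0.23,60],
  [0.06,0.07,0.09,-0.69,-0.64,0.47,60],
  [0.06,0.07,0.09,-0.69,-0.64,0.47,60],
  [0.06,0.07,0.09,-0.69,-0.64,0.47,60],
  [0.06,0.07,0.09,-0.69,-0.64,0.47,60],
  [0.06,0.07,0.09,-0.69,-0.64,0.47,60],
])

```text
time: 4.08
tool_pos: [0.445, 0.0465, 0.233]
ee_rot: [-0.058, 0.882, -0.359, 0.299]
wrist_force: [1.6, -0.0, -0.5]
finger_gap: 0.699
gripper_force: 0.0
```

```bash
python3 - <<'E'
from h import *
from workcell import ctrl
np.set_printoptions(precision=4,suppress=True)
s,f=wrist(ctrl);print(s["tool_pos"],s["ee_rot"],s["qpos"],s["time"],s["wrist_force"])
print(tool(s)[:3,:3]-ori(-11.3,35,122.6))
cv2.imwrite("pics/w2.png",f["color"][:,:,::-1]);pickle.dump((s,f),open("w2.pkl","wb"))
w=red(f["color"],100,150,540,400)
# tee in tool frame assuming its depth along the screw as measured
tee=np.array([.4678,.0412,.200]);T=tool(s)
for p in w:
    o,v=ray(f,*p);q=o+v*((tee+.008*n-o)@n)/(v@n);print("tool frame mm",1e3*T[:3,:3].T@(q-T[:3,3]))
E
```

```text
[0.445  0.0465 0.233 ] [-0.0582  0.8821 -0.3589  0.2994] [ 1.0967 -0.2022 -1.3133  2.4124  0.3019  0.2269 -2.8873] 4.075 [ 1.6301 -0.0103 -0.5489]
[[-0.0081 -0.0005  0.0075]
 [-0.0046  0.0041  0.0002]
 [ 0.0032 -0.0086  0.0052]]
[317.5 225.5] 106.99998474121094 16.999996185302734 90.0
tool frame mm [ 4.376  -0.184  32.4471]
tool frame mm [37.1786 -0.1931 32.6639]
tool frame mm [-33.0749  -0.1642  32.1994]
```

View pics/w2.png

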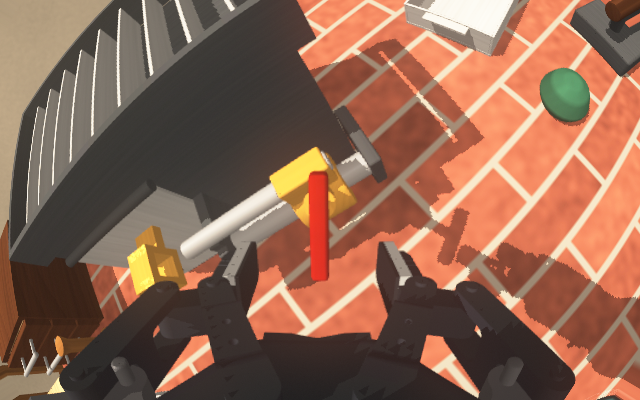

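The wrist view shows the tee upright at (318,225), centred between the fingers. Its offset is within about 3 mm along the bar and 0 across it.

Emit:
send_rows([
  [0,0,0,0.01,0,0.25,60],
  [0,0,0,0.02,0,0.5,60],
  [0,0,0,0.03,0,0.74,60],
  [0,0,0,0.03,0,0.74,60],
  [0,0,0,0.03,0,0.74,60],
], grip_force=30)

```text
time: 4.75
tool_pos: [0.4569, 0.0351, 0.2107]
ee_rot: [-0.062, 0.882, -0.356, 0.302]
wrist_force: [1.0, 0.8, -0.8]
finger_gap: 0.703
gripper_force: 0.0
```

Emit:
send_rows([
  [0,0,0,0,0,0,20],
  [0,0,0,0,0,0,8],
  [0,0,0,0,0,0,8],
  [0,0,0,0,0,0,8],
  [0,0,0,0,0,0,8],
  [0,0,0,0,0,0,8],
], grip_force=30)

```text
time: 5.5
tool_pos: [0.4563, 0.0352, 0.2099]
ee_rot: [-0.062, 0.882, -0.357, 0.302]
wrist_force: [0.2, -0.1, -0.1]
finger_gap: 0.091
gripper_force: 0.0
```

```bash
python3 - <<'E'
from h import *
from workcell import ctrl
np.set_printoptions(precision=4,suppress=True)
s=ctrl.sense();T=tool(s)
print({k:s[k] for k in("qpos","tool_pos","wrist_force","wrist_torque","finger_gap","gripper_force")});print((T[:3,3]-[.4678,.0412,.200])@n, T[:3,:3].T@([.4678,.0412,.2]-T[:3,3]),-T[:3,2]@n)
E
```

```text
{'qpos': array([ 1.4847, -0.3066, -1.5685,  2.4262, -0.719 ,  0.1488, -1.8351]), 'tool_pos': array([0.4563, 0.0352, 0.2099]), 'wrist_force': array([ 0.2164, -0.1157, -0.096 ]), 'wrist_torque': array([0.1283, 0.5553, 0.0602]), 'finger_gap': 0.09083994374934132, 'gripper_force': 0.0}
0.013895993997935457 [-0.0024 -0.008   0.014 ] 0.9998531659363386
```

The arm has run into several joint limits (q2, q3, q4, q6) about 14 mm short of the tee. I'll identify the kinematics so I can choose a better-conditioned approach.

```bash
cat > kin.py <<'E'
from h import *
from scipy.optimize import least_squares
def tr(x,z):
    T=np.eye(4);T[0,3]=x;T[2,3]=z;return T
def ro(a,t):
    T=np.eye(4);T[:3,:3]=R.from_euler(a,t).as_matrix();return T
SG=(-1,1,-1,1,-1,1,-1)
def fk(q,p,sg=SG,off=0):
    h,L1,a1,L2,a2,a3,L3,o7=p
    q=np.array(q)*sg
    return tr(0,h)@ro("z",q[0])@ro("y",q[1])@tr(0,L1)@ro("z",q[2])@tr(a1,0)@ro("y",q[3])@tr(a2,L2)@ro("z",q[4])@ro("y",q[5])@tr(a3,0)@ro("z",q[6]+o7)@tr(0,L3)
LO=np.array([-2.53,-.31,-1.57,.28,-1.29,.15,-2.92]);HI=np.array([2.53,2.02,1.55,2.44,4.43,1.84,2.92])
E
python3 - <<'E'
from kin import *
import itertools
from workcell import ctrl
np.set_printoptions(precision=4,suppress=True)
D=[pickle.load(open(x,"rb"))[0] for x in("f0.pkl","w1.pkl","w2.pkl")]+[ctrl.sense()]
Q=[s["qpos"] for s in D];X=[tool(s) for s in D]
best=None
for s3,s5,s7 in itertools.product((1,-1),repeat=3):
  for o in(-np.pi/2,np.pi/2,0,np.pi):
    sg=(-1,1,s3,1,s5,1,s7)
    res=lambda p:np.concatenate([np.r_[(fk(q,p,sg)[:3,3]-T[:3,3])*5,(fk(q,p,sg)[:3,:3]-T[:3,:3]).ravel()] for q,T in zip(Q,X)])
    r=least_squares(res,[.3,.35,0,.35,0,0,.25,o])
    if best is None or r.cost<best[0]: best=(r.cost,sg,r.x);print(best,[float(np.linalg.norm(fk(q,r.x,sg)[:3,3]-T[:3,3])) for q,T in zip(Q,X)])
pickle.dump(best,open("kin.pkl","wb"))
E
```

```text
(np.float64(8.367995662374227), (-1, 1, 1, 1, 1, 1, 1), array([ 1.5462,  0.2035,  0.8686,  1.3665,  1.5983,  0.6348, -0.9322,
       -2.3015])) [0.0271875533119978, 0.29241765708000717, 0.1257280061709366, 0.12959856455922455]
(np.float64(8.367995659510232), (-1, 1, 1, 1, 1, 1, 1), array([ 1.5462,  0.2035,  0.8686,  1.3665,  1.5983,  0.6348, -0.9322,
       -2.3015])) [0.027187552166124743, 0.2924176573104257, 0.12572800501038583, 0.1295985654055981]
(np.float64(8.367995635302826), (-1, 1, 1, 1, 1, 1, 1), array([ 1.5462,  0.2035,  0.8686,  1.3665,  1.5983,  0.6348, -0.9322,
        3.9812])) [0.027187550432201113, 0.2924176565465055, 0.1257280063336157, 0.12959856620929364]
(np.float64(7.14264695393873), (-1, 1, 1, 1, 1, 1, -1), array([ 1.5462,  0.2035,  0.8686,  1.3665,  1.5983,  0.6348, -0.9322,
        0.1893])) [0.02718754494576057, 0.292417658057361, 0.1257280014648417, 0.12959856867462402]
(np.float64(1.7729849381826779), (-1, 1, -1, 1, 1, 1, 1), array([ 0.389 ,  0.4744, -0.1107,  0.4991,  0.065 , -0.1248,  0.3327,
        0.5574])) [0.037078881053384645, 0.05329807499248468, 0
[... 284 characters left out ...]
t64(1.772984937453316), (-1, 1, -1, 1, 1, 1, 1), array([ 0.389 ,  0.4744, -0.1107,  0.4991,  0.065 , -0.1248,  0.3327,
        0.5574])) [0.03707888101910445, 0.05329807496765663, 0.012875579556407224, 0.02011627587838833]
(np.float64(0.019990446217181615), (-1, 1, -1, 1, -1, 1, -1), array([ 0.3767,  0.5598, -0.0024,  0.5157,  0.0707,  0.0193,  0.3369,
        1.5708])) [0.03364206781765042, 0.019365929632734143, 0.009042209711389514, 0.0032628489579479593]
(np.float64(0.01999044621718159), (-1, 1, -1, 1, -1, 1, -1), array([ 0.3767,  0.5598, -0.0024,  0.5157,  0.0707,  0.0193,  0.3369,
        1.5708])) [0.033642067820610314, 0.019365929420867206, 0.009042210110798282, 0.0032628490780528836]
```

Emit:
send_rows([
  [0,0,0,0,0,-0.4,60],
  [0,0,0,0,0,-0.8,60],
  [0,0,0,0,0,-0.8,60],
  [0,0,0,0,0,-0.8,60],
])

```text
time: 6.0
tool_pos: [0.4193, 0.0428, 0.2623]
ee_rot: [-0.062, 0.882, -0.356, 0.302]
wrist_force: [-0.2, 0.2, 0.1]
finger_gap: 0.704
gripper_force: 0.0
```

```bash
python3 - <<'E'
from kin import *
from workcell import ctrl
np.set_printoptions(precision=4,suppress=True)
D=[pickle.load(open(x,"rb"))[0] for x in("f0.pkl","w1.pkl","w2.pkl")]
D.append(dict(qpos=np.array([1.4847,-.3066,-1.5685,2.4262,-.719,.1488,-1.8351]),tool_pos=np.array([.4563,.0352,.2099]),ee_rot=np.array([-.062,.882,-.357,.302])))
s=ctrl.sense();D.append(s);pickle.dump(D,open("D.pkl","wb"));print(s["qpos"],s["tool_pos"])
# translation of each link: p = sum_i R_i t_i, linear
def Rs(q):
    q=q*np.array(SG);M=np.eye(3);out=[M]
    for a,t in zip("zyzyzyz",q): M=M@R.from_euler(a,t).as_matrix();out.append(M)
    out[-1]=out[-1]@R.from_euler("z",np.pi/2).as_matrix();return out
print([float(np.abs(Rs(d["qpos"])[-1]-tool(d)[:3,:3]).max()) for d in D])
A=np.vstack([np.hstack(Rs(d["qpos"])) for d in D]);b=np.concatenate([d["tool_pos"] for d in D])
p0=np.zeros(24);p0[2]=.37;p0[8]=.40;p0[14]=.39;p0[23]=.3
for lam in(.003,.03,.1):
    W=np.eye(24)*lam;W[[2,8,14,23],[2,8,14,23]]*=.1
    x=np.linalg.lstsq(np.vstack([A,W]),np.r_[b,W@p0],rcond=None)[0]
    print(lam,x.reshape(8,3),np.abs(A@x-b).max())
E
```

```text
[ 0.7208 -0.3065 -0.9311  2.4352  0.0268  0.3143 -2.6209] [0.4193 0.0428 0.2623]
[4.85722573273506e-16, 4.718447854656915e-16, 3.3306690738754696e-16, 0.0010214933118226077, 5.551115123125783e-16]
0.003 [[ 0.0006  0.0008  0.3081]
 [ 0.0001 -0.0142 -0.0006]
 [-0.0009 -0.0142  0.5177]
 [ 0.0011 -0.0025  0.0012]
 [ 0.0005 -0.0025  0.4719]
 [ 0.0013 -0.0002  0.0008]
 [-0.0007 -0.0002  0.0001]
 [-0.0003  0.0008  0.3112]] 1.5262284238648505e-06
0.03 [[ 0.001  -0.0001  0.3085]
 [-0.0007 -0.0141 -0.0006]
 [-0.0005 -0.0141  0.5157]
 [ 0.001  -0.0025  0.0012]
 [-0.0006 -0.0025  0.4718]
 [ 0.0024 -0.0002  0.0008]
 [-0.0015 -0.0002  0.0001]
 [-0.0007  0.0007  0.3096]] 2.5883491728884156e-05
0.1 [[ 0.0004 -0.0006  0.3106]
 [-0.001  -0.0139 -0.0006]
 [-0.0004 -0.0139  0.5146]
 [ 0.0013 -0.0022  0.0011]
 [-0.0005 -0.0022  0.4721]
 [ 0.0028 -0.0003  0.0008]
 [-0.0016 -0.0003  0.0001]
 [-0.0008  0.0008  0.3101]] 0.00015116330144361936
```

```bash
cat >> h.py <<'E'
TEE=np.array([.4678,.0412,.200])
def goal(sp,d,t=20,al=-11.3,c=TEE):
    "TCP pose with the grasp point d behind c"
    Rg=ori(al,t,sp);return c-Rg[:,2]*(d-.019),Rg
E
python3 - <<'E'
from kin import *
from workcell import ctrl
np.set_printoptions(precision=3,suppress=True)
x=np.array([[0,0,.3085],[0,-.0141,0],[0,-.0141,.5157],[0,-.0025,0],[0,-.0025,.4718],[0,0,0],[0,0,0],[0,0,.3096]])
def FK(q):
    M=np.eye(3);p=M@x[0]
    for i,a in enumerate("zyzyzyz"): M=M@R.from_euler(a,-q[i] if a=="z" else q[i]).as_matrix();p=p+M@x[i+1]
    return p,M@R.from_euler("z",np.pi/2).as_matrix()
def IK(P,Rg,q0):
    f=lambda q:np.r_[(FK(q)[0]-P)*10,(FK(q)[1]-Rg).ravel(),.003*(q[[2]])]
    r=least_squares(f,q0,bounds=(LO,HI));return r.x,np.linalg.norm(FK(r.x)[0]-P)
q=np.array([0,.1,0,2.2,0,.5,-2.4])
for t in(15,20,25,30):
  for sp,d in((122.6,.05),(122.6,0),(30,0),(-70,0)):
    q1,e=IK(*goal(sp,d,t),q);print(t,sp,d,q1,round(e,4))
T=tool(ctrl.sense());r,_=step(T,*goal(122.6,.05));print(r)
E
```

```text
15 122.6 0.05 [-0.238  0.031 -0.     2.215  0.178  0.665 -2.703] 0.0
15 122.6 0 [-0.225  0.133 -0.     2.239  0.208  0.539 -2.728] 0.0
15 30 0 [-0.225  0.133 -0.     2.239  0.208  0.539 -1.112] 0.0
15 -70 0 [ 1.389  0.602 -1.217  2.419 -1.29   0.15  -2.92 ] 0.0314
20 122.6 0.05 [-0.272 -0.006 -0.     2.277  0.288  0.575 -2.828] 0.0
20 122.6 0 [-0.251  0.108  0.     2.293  0.349  0.448 -2.882] 0.0
20 30 0 [-0.251  0.108 -0.     2.293  0.349  0.448 -1.265] 0.0
20 -70 0 [ 1.402  0.613 -1.227  2.417 -1.29   0.15  -2.92 ] 0.0306
25 122.6 0.05 [ 0.466 -0.    -0.739  2.3    0.393  0.481 -2.92 ] 0.0007
25 122.6 0 [-1.059  0.079  0.833  2.386  0.386  0.327 -2.92 ] 0.0
25 30 0 [-0.28   0.088 -0.     2.346  0.57   0.368 -1.5  ] 0.0
25 -70 0 [ 1.414  0.623 -1.238  2.414 -1.29   0.15  -2.92 ] 0.03
30 122.6 0.05 [ 1.422 -0.31  -1.499  2.343 -0.419  0.341 -2.128] 0.0
30 122.6 0 [-1.513  0.128  1.323  2.44   0.387  0.215 -2.92 ] 0.0008
30 30 0 [-0.311  0.077 -0.     2.399  0.904  0.315 -1.852] 0.0
30 -70 0 [ 1.427  0.634 -1.25   2.413 -1.29   0.15  -2.92 ] 0.0295
[-0.1, -0.15, -0.0, 0.06, -0.15, 0.61]
```

```bash
cat >> h.py <<'E'
def spin(phi,t=20,al=8):
    "spin laying the tool's x along the tee when the tee is at phi"
    e1=Rb@np.array([np.cos(np.radians(35)),0,np.sin(np.radians(35))]);e2=Rb[:,1]
    v=np.cos(np.radians(phi))*e1+np.sin(np.radians(phi))*e2;Z=ori(al,t,0)
    return np.degrees(np.arctan2(v@Z[:,1],v@Z[:,0]))
E
python3 - <<'E'
from h import *
from workcell import ctrl
print([(p,round(spin(p),1)) for p in range(-33,150,20)], np.degrees(np.arccos(-ori(8,20,0)[:,2]@n)))
T=tool(ctrl.sense());r,T=step(T,*goal(spin(-32.6),.05,al=8));print(r)
E
```

```text
[(-33, np.float64(140.8)), (-13, np.float64(119.9)), (7, np.float64(99.2)), (27, np.float64(79.0)), (47, np.float64(59.4)), (67, np.float64(40.3)), (87, np.float64(21.1)), (107, np.float64(1.6)), (127, np.float64(-18.5)), (147, np.float64(-39.2))] 17.272967772538824
[-0.05, -0.19, 0.0, 0.09, -0.12, 0.61]
```

Emit:
send_rows([
  [-0.02,-0.1,0,0.05,-0.06,0.1,40],
  [-0.05,-0.19,0,0.09,-0.12,0.3,40],
  [-0.05,-0.19,0,0.09,-0.12,0.61,40],
  [-0.05,-0.19,0,0.09,-0.12,0.61,40],
  [-0.05,-0.19,0,0.09,-0.12,0.61,40],
  [-0.05,-0.19,0,0.09,-0.12,0.61,40],
])

```text
time: 6.75
tool_pos: [0.4571, 0.039, 0.2296]
ee_rot: [-0.079, 0.919, -0.355, 0.154]
wrist_force: [0.1, -0.5, 0.4]
finger_gap: 0.468
gripper_force: 0.0
```

```bash
python3 - <<'E'
from h import *
from workcell import ctrl
np.set_printoptions(precision=3,suppress=True)
s,f=wrist(ctrl);T=tool(s);P,Rg=goal(spin(-32.6),.05,al=8)
print(s["qpos"],s["tool_pos"]-P,np.abs(T[:3,:3]-Rg).max(),s["time"])
w=red(f["color"],100,120,540,400)
for p in w:
    o,v=ray(f,*p);q=o+v*((TEE+.008*n-o)@n)/(v@n);print("minus tee, tool frame mm",1e3*T[:3,:3].T@(q-TEE))
print(step(T,*goal(spin(-32.6),0,al=8))[0])
cv2.imwrite("pics/w3.png",f["color"][:,:,::-1])
E
```

```text
[ 0.585  0.02  -0.745  2.251  0.061  0.53  -2.514] [-0.    -0.001  0.   ] 0.011461140728431712 6.75
[316.336 228.983] 100.24442291259766 18.873620986938477 88.83085632324219
minus tee, tool frame mm [  7.202  -0.03  -10.508]
minus tee, tool frame mm [ 38.368  -0.514 -19.814]
minus tee, tool frame mm [-33.231   0.587   1.565]
[0.01, -0.0, 0.0, -0.01, -0.01, 0.63]
```

Joints are comfortable now and the tee is centred to 1 mm. Descending.

Emit:
send_rows([
  [0,0,0,0,0,0.2,40],
  [0,0,0,0,0,0.42,40],
  [0,0,0,0,0,0.63,40],
  [0,0,0,0,0,0.63,30],
  [0,0,0,0,0,0.63,22],
  [0,0,0,0,0,0.63,18],
  [0,0,0,0,0,0.63,18],
  [0,0,0,0,0,0.63,18],
], grip_force=30)

```text
time: 7.8
tool_pos: [0.4744, 0.0408, 0.1817]
ee_rot: [-0.079, 0.919, -0.355, 0.153]
wrist_force: [-1.1, 0.5, 0.3]
finger_gap: 0.212
gripper_force: 0.0
```

```bash
python3 - <<'E'
from h import *
from workcell import ctrl
np.set_printoptions(precision=3,suppress=True)
s,f=wrist(ctrl);T=tool(s);P,Rg=goal(spin(-32.6),0,al=8)
print(s["qpos"],s["tool_pos"]-P,s["wrist_force"],s["wrist_torque"],s["finger_gap"]*85.4,s["time"])
up=np.round(T[:3,:3].T@n*.0085/.08,3);print("8.5mm along n in tool units",up)
cv2.imwrite("pics/w3.png",f["color"][:,:,::-1])
E
```

```text
[ 0.496  0.158 -0.701  2.269  0.313  0.421 -2.754] [ 0.    -0.001 -0.   ] [-1.141  0.529  0.26 ] [-0.042  0.391  0.012] 18.079764059029333 7.8
8.5mm along n in tool units [-0.03   0.007 -0.102]
```

View pics/w3.png

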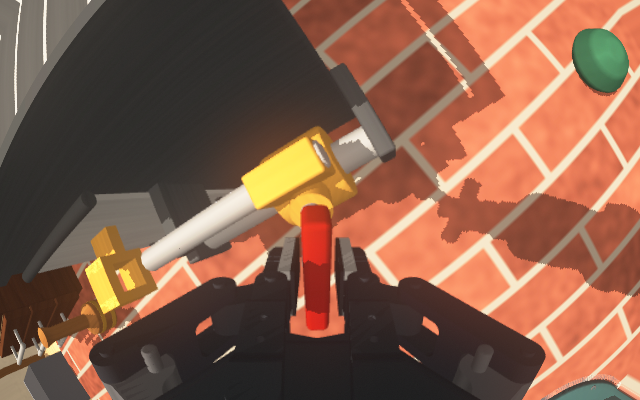

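The tee at (316,265) is straddled by the pads with a small clearance on each side. Turning it anticlockwise, which is negative about the tool's z.

Emit:
send_rows([
  [0,0,-0.07,0,0,0,18],
  [0,0,-0.14,0,0,0,18],
  [0,0,-0.21,0,0,0,18],
  [0,0,-0.28,0,0,-0.01,18],
  [0,0,-0.35,0,0,-0.01,18],
  [0,0,-0.42,-0.01,0,-0.02,18],
  [0,0,-0.49,-0.01,0,-0.02,18],
  [0,0,-0.56,-0.01,0,-0.03,18],
  [0,0,-0.63,-0.01,0,-0.03,18],
  [0,0,-0.7,-0.01,0,-0.03,18],
  [0,0,-0.7,-0.01,0,-0.03,18],
])

```text
time: 9.22
tool_pos: [0.4736, 0.0423, 0.1841]
ee_rot: [0.012, 0.969, 0.177, 0.173]
wrist_force: [-1.5, 3.9, 3.7]
finger_gap: 0.212
gripper_force: 7.7
```

```bash
python3 - <<'E'
from h import *
from workcell import ctrl
np.set_printoptions(precision=3,suppress=True)
s,f=wrist(ctrl);T=tool(s)
print(s["qpos"],s["tool_pos"],s["wrist_force"],s["wrist_torque"],s["finger_gap"]*85.4,s["time"])
print("8.5mm along n in tool units",T[:3,:3].T@n*.0085/.08)
w=red(f["color"],200,150,440,400)
v=[]
for p in w[1:]:
    o,d=ray(f,*p);v.append(o+d*((TEE+.011*n-o)@n)/(d@n))
b=Rb.T@(v[1]-v[0]);print("phi",np.degrees(np.arctan2(b[1],b@[.819,0,.574])),np.linalg.norm(b),(v[0]+v[1])/2)
E
```

```text
[ 0.709  0.199 -0.936  2.26   0.441  0.448 -1.767] [0.474 0.042 0.184] [-1.508  3.896  3.662] [ 0.571  0.293 -0.007] 18.12218010148091 9.225
8.5mm along n in tool units [-0.02  -0.024 -0.102]
[313.4   266.119] 28.535648345947266 130.12442016601562 13.392498016357422
phi -161.70758795150277 0.07535335492937704 [0.466 0.044 0.212]
```

Emit:
send_rows([
  [0,0,-0.08,0,0,0,18],
  [0,0,-0.16,0,0,-0.01,18],
  [0,0,-0.24,0,-0.01,-0.01,18],
  [0,0,-0.32,0,-0.01,-0.02,18],
  [0,0,-0.4,-0.01,-0.01,-0.02,18],
  [0,0,-0.48,-0.01,-0.01,-0.02,18],
  [0,0,-0.56,-0.01,-0.01,-0.03,18],
  [0,0,-0.64,-0.01,-0.01,-0.03,18],
  [0,0,-0.72,-0.01,-0.01,-0.03,18],
  [0,0,-0.8,-0.01,-0.01,-0.04,18],
  [0,0,-0.8,-0.01,-0.01,-0.04,18],
])

```text
time: 10.65
tool_pos: [0.4711, 0.0426, 0.1865]
ee_rot: [0.111, 0.68, 0.713, 0.133]
wrist_force: [-4.1, 2.7, 8.1]
finger_gap: 0.211
gripper_force: 9.4
```

```bash
cat > chk.py <<'E'
from h import *
from workcell import ctrl
import sys
np.set_printoptions(precision=3,suppress=True)
s,f=wrist(ctrl);T=tool(s)
print(s["qpos"],s["tool_pos"],s["wrist_force"],s["wrist_torque"],s["finger_gap"]*85.4,s["time"])
print("8.5mm along n in tool units",T[:3,:3].T@n*.0085/.08,"70 mm along box y",T[:3,:3].T@Rb[:,1]*.07/.08)
w=red(f["color"],200,150,440,400)
v=[]
for p in w[1:]:
    o,d=ray(f,*p);v.append(o+d*((TEE+float(sys.argv[1])*n-o)@n)/(d@n))
b=Rb.T@(v[1]-v[0]);print("phi",np.degrees(np.arctan2(b[1],b@[.819,0,.574])),np.linalg.norm(b),(v[0]+v[1])/2)
cv2.imwrite("pics/chk_%d.png"%(s["time"]*100),f["color"][:,:,::-1])
E
python3 chk.py .014
```

```text
[ 0.96   0.308 -1.241  2.254  0.687  0.527 -0.725] [0.471 0.043 0.187] [-4.113  2.7    8.087] [0.565 0.414 0.217] 18.00161347654867 10.65
8.5mm along n in tool units [ 0.017 -0.026 -0.102] 70 mm along box y [0.848 0.196 0.091]
[313.111 264.172] 29.5379581451416 143.50405883789062 2.726310968399048
phi -79.4508719370201 0.0664996211583126 [0.461 0.047 0.212]
```

Emit:
send_rows([
  [0,0,-0.08,0,0,0,18],
  [0,0,-0.16,0,0,-0.01,18],
  [0,0,-0.24,0,-0.01,-0.01,18],
  [0,0,-0.32,0,-0.01,-0.02,18],
  [0,0,-0.4,0,-0.01,-0.02,18],
  [0,0,-0.42,0,-0.01,-0.02,18],
])

```text
time: 11.45
tool_pos: [0.4696, 0.0415, 0.1872]
ee_rot: [0.147, 0.413, 0.894, 0.089]
wrist_force: [1.2, 0.9, 0.8]
finger_gap: 0.21
gripper_force: 3.1
```

```bash
python3 chk.py .017
```

```text
[ 1.054  0.413 -1.389  2.253  0.858  0.614 -0.212] [0.47  0.042 0.187] [1.222 0.925 0.817] [ 0.132  0.138 -0.072] 17.93979681938006 11.45
8.5mm along n in tool units [ 0.029 -0.01  -0.102] 70 mm along box y [0.55  0.674 0.09 ]
[319.252 263.177] 26.22500228881836 147.6158447265625 13.240520477294922
phi -52.074204892766154 0.06520870371906164 [0.457 0.046 0.213]
```

Emit:
send_rows([
  [0,0,-0.06,0,0,0,18],
  [0,0,-0.12,0,0,-0.01,18],
  [0,0,-0.13,0,0,-0.01,18],
  [0,0,-0.13,0,0,-0.01,18],
])

```text
time: 12.0
tool_pos: [0.4695, 0.0416, 0.1882]
ee_rot: [0.156, 0.32, 0.932, 0.074]
wrist_force: [3.0, 1.1, -2.1]
finger_gap: 0.215
gripper_force: 2.4
```

```bash
python3 chk.py .017
```

```text
[ 1.074  0.451 -1.431  2.252  0.907  0.649 -0.051] [0.469 0.042 0.188] [ 3.043  1.084 -2.1  ] [ 0.256 -0.061 -0.017] 18.342962624752587 12.0
8.5mm along n in tool units [ 0.031 -0.004 -0.102] 70 mm along box y [0.403 0.771 0.09 ]
[320.359 263.198] 25.3934326171875 147.69534301757812 13.722296714782715
phi -41.36236360917561 0.06537597845541857 [0.457 0.046 0.213]
```

The screw has turned about 171° (2.99 rad). Sliding the collar along box +y, beginning with 30 mm.

Emit:
send_rows([
  [0,0,0,0.03,0.06,0.01,18],
  [0,0,0,0.06,0.11,0.01,18],
  [0,0,0,0.09,0.17,0.02,18],
  [0,0,0,0.12,0.22,0.03,18],
  [0,0,0,0.15,0.28,0.03,18],
  [0,0,0,0.17,0.33,0.04,18],
  [0,0,0,0.17,0.33,0.04,18],
])

```text
time: 12.92
tool_pos: [0.4751, 0.0719, 0.1881]
ee_rot: [0.156, 0.318, 0.932, 0.074]
wrist_force: [-1.1, -1.1, -0.2]
finger_gap: 0.212
gripper_force: 2.3
```

```bash
python3 chk.py .017; ls pics | tail -3
```

```text
[ 0.956  0.442 -1.386  2.234  0.917  0.659 -0.124] [0.475 0.072 0.188] [-1.135 -1.135 -0.168] [-0.145  0.379 -0.109] 18.12563617480002 12.925
8.5mm along n in tool units [ 0.031 -0.004 -0.102] 70 mm along box y [0.4   0.773 0.091]
[318.958 264.244] 25.268136978149414 145.48162841796875 13.79086685180664
phi -41.27187187226827 0.0645270005628569 [0.462 0.075 0.212]
w2.png
w3.png
wrist0.png
```

Emit:
send_rows([
  [0,0,0,0.03,0.06,0.01,18],
  [0,0,0,0.06,0.11,0.01,18],
  [0,0,0,0.09,0.17,0.02,18],
  [0,0,0,0.12,0.22,0.03,18],
  [0,0,0,0.15,0.28,0.03,18],
  [0,0,0,0.17,0.33,0.04,18],
  [0,0,0,0.2,0.38,0.04,18],
  [0,0,0,0.21,0.41,0.05,18],
  [0,0,0,0.21,0.41,0.05,18],
])

```text
time: 14.1
tool_pos: [0.4827, 0.1079, 0.188]
ee_rot: [0.156, 0.318, 0.932, 0.074]
wrist_force: [-2.5, -1.4, 0.2]
finger_gap: 0.205
gripper_force: 2.4
```

```bash
python3 chk.py .017
```

```text
[ 0.813  0.444 -1.329  2.205  0.935  0.681 -0.215] [0.483 0.108 0.188] [-2.542 -1.389  0.19 ] [-0.213  0.675 -0.188] 17.47780911898439 14.1
8.5mm along n in tool units [ 0.031 -0.004 -0.102] 70 mm along box y [0.401 0.773 0.091]
[318.549 264.273] 25.62147331237793 145.18466186523438 13.421834945678711
phi -40.9396391894504 0.06427497796317487 [0.47  0.111 0.213]
```

Emit:
send_rows([
  [0,0,0,0.01,0.02,0,18],
  [0,0,0,0.015,0.03,0,18],
  [0,0,0,0.02,0.04,0.005,18],
  [0,0,0,0.025,0.05,0.005,18],
  [0,0,0,0.025,0.05,0.005,18],
])

```text
time: 14.78
tool_pos: [0.4837, 0.1116, 0.188]
ee_rot: [0.156, 0.319, 0.932, 0.073]
wrist_force: [-2.8, -2.0, 0.9]
finger_gap: 0.209
gripper_force: 2.7
```

```bash
python3 chk.py .017
```

```text
[ 0.797  0.445 -1.323  2.201  0.937  0.685 -0.225] [0.484 0.112 0.188] [-2.795 -2.016  0.858] [-0.483  0.926 -0.253] 17.82821539478693 14.775
8.5mm along n in tool units [ 0.031 -0.004 -0.102] 70 mm along box y [0.401 0.772 0.09 ]
[318.11  264.044] 25.1735782623291 144.97433471679688 13.5704345703125
phi -41.11539611825689 0.06410999468781098 [0.471 0.115 0.213]
```

Emit:
send_rows([
  [0,0,0,0.005,0.01,0,18],
  [0,0,0,0.01,0.02,0,18],
  [0,0,0,0.015,0.03,0,18],
  [0,0,0,0.015,0.03,0,18],
])

```text
time: 15.32
tool_pos: [0.4838, 0.1123, 0.1878]
ee_rot: [0.156, 0.32, 0.932, 0.071]
wrist_force: [-6.0, -7.1, 3.2]
finger_gap: 0.213
gripper_force: 3.9
```

```bash
python3 chk.py .017
```

```text
[ 0.788  0.445 -1.319  2.199  0.938  0.691 -0.231] [0.484 0.112 0.188] [-6.036 -7.071  3.207] [-1.425  1.117 -0.556] 18.195515415030975 15.325
8.5mm along n in tool units [ 0.031 -0.005 -0.102] 70 mm along box y [0.402 0.772 0.086]
[316.76  264.323] 25.350481033325195 143.79367065429688 13.448614120483398
phi -41.01082522575643 0.06355628211993865 [0.47  0.115 0.212]
```

Force rose to about 10 N with no further motion, so the bolt is on its stop. Opening and backing off.

Emit:
send_rows([
  [0,0,0,-0.01,-0.02,0,24],
  [0,0,0,-0.01,-0.02,0,32],
  [0,0,0,-0.01,-0.02,0,40],
  [0,0,0,-0.01,-0.02,0,40],
  [0,0,0,-0.01,-0.02,-0.3,40],
  [0,0,0,-0.01,-0.02,-0.65,40],
  [0,0,0,-0.01,-0.02,-1,40],
  [0,0,0,-0.01,-0.02,-1,40],
])

```text
time: 16.38
tool_pos: [0.4574, 0.1098, 0.2642]
ee_rot: [0.157, 0.319, 0.932, 0.073]
wrist_force: [-0.1, 0.1, 0.0]
finger_gap: 0.469
gripper_force: 0.0
```

```bash
python3 - <<'E'
from h import *
from workcell import ctrl
np.set_printoptions(precision=3,suppress=True)
s,f=wrist(ctrl);g=ctrl.grab_frame("side");print(s["tool_pos"],s["wrist_force"],s["qpos"],s["time"])
cv2.imwrite("pics/end.png",np.vstack([cv2.resize(f["color"][100:330,130:500],(480,298)),cv2.resize(g["color"][160:260,210:371],(480,298),interpolation=2)])[:,:,::-1])
E
```

```text
[0.457 0.11  0.264] [-0.097  0.14   0.014] [ 1.186  0.133 -1.564  2.166  0.357  0.663  0.308] 16.375
```

View pics/end.png

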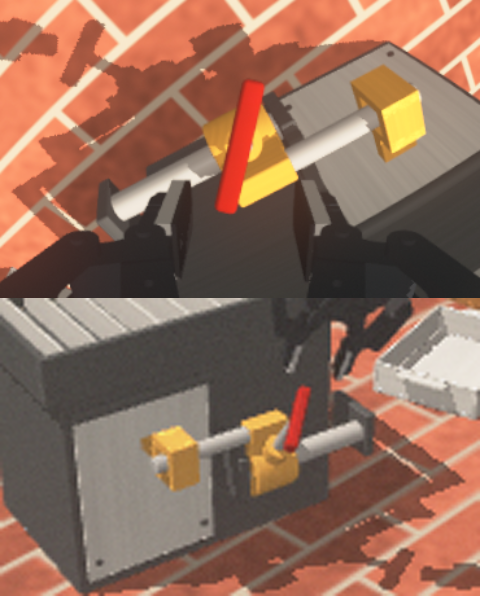

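The final view shows the bolt through the keeper with its tip out of the far side at about (157,463) in the picture. The collar is up at the +y bracket and the gripper is clear. I'll check the tip, then hand in.

```bash
python3 - <<'E'
from h import *
from workcell import ctrl
g=ctrl.grab_frame("side");p=plane(g,157/2.981+210,165/2.98+160,.165);e=p-np.array([.5457,.1543,.165]);print(p,Rb.T@e)
if .062<(Rb.T@e)[1]<.08: print(ctrl.finish_job())
E
```

```text
[0.56025413 0.22045647 0.165     ] [1.30889222e-03 6.77258326e-02 2.77555756e-17]
the job is handed in; nothing more can be done
None
```

The set screw is backed off about 171° (roughly 3.0 rad) and left slack, the bolt is pushed home to its stop through the keeper with its tip out of the far side, the gripper is clear of everything, and the job is handed in at about 16.5 s.

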